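# Trip-test the plug-in safety adaptor before ironing

## Task

Prove the safety adaptor plugged into the power strip before the iron goes on it: switch the strip on by pressing down the raised half of its small rocker, push the adaptor's large rectangular reset key fully in so that it stays in, press the small round test key all the way so that the reset key is thrown out again, and last push the reset key fully in once more so that the outlet is left live. Do it in this order with light fingertip presses only, and let go of the test key so that it springs back up. Do not lift, tip or drag the strip, and leave the loose things round it where they lie.

Things in the scene. Friction and masses are not known exactly. Their poses are not given: they have to be found in the camera images.
- strip: Loose white power strip, 55 x 223 mm, its flat top 42 mm above the table; about 0.7 kg with the adaptor. Origin: centre of its underside; x across the strip, y along it, z up. On the centre line: rocker at y = -61 mm; the adaptor plugged into its last socket covers y = -24 to +100 mm.
- strip_switch (a joint): Rocker of the power strip, rad: 0 off (the half towards strip -x stands up), 0.349 on (that half pressed down, the other half up); it stays where it is put. 2 to 5 N on the raised half turns it; 8 N holds it well against its stop. A fingertip stops about 43.5 mm above the table.
- rocker_raised (a point): Top of the raised half of the rocker, at strip x = -9, y = -61 mm; moves with it. That half spans strip x -12 to -1 mm, 12 mm along y; off, its outer edge is 47 mm above the table; on, 42.5 mm, level with the strip's top. The other half (x +2 to +12 mm) must be free to rise to 49 mm, so press nearer the outer (-x) edge.
- adaptor_top (a point): Middle of the flat top of the safety adaptor (RCD), a grey and black rounded box 56 mm across and 124 mm along the strip, fixed in the strip's socket; its top is 74.5 mm above the table. Along strip y from this point: closed round outlet flap (48 mm, rises 8 mm) at +34, small round test key at -4, large rectangular reset key at -43 mm.
- reset (a joint): Travel of the reset key, m: 0 out (tripped), 0.005 fully in (latched). Takes about 2 N, 5 N at its stop, and stays where it is pushed; only the test key brings it out again.
- reset_top (a point): Centre of the top of the rectangular reset key, 22 mm across the strip by 18 mm along it; 83 mm above the table when out, 78 mm when in.
- test (a joint): Travel of the test key, m: 0 up, 0.005 fully pressed. Springs back when let go. Pressing it with the reset key in takes about 4 N, 5 N at its stop, and throws the reset key out as it goes down.
- test_top (a point): Centre of the top of the round test key, 13 mm across; 82.5 mm above the table when up, 77.5 mm when fully pressed. 39 mm from the reset key's centre.
- timer: Loose wind-up wash timer, a round drum, white below and blue above, 66 mm across and 52 mm high; bystander. Origin: centre of its underside.
- cup: Loose translucent dosing cup, open at the top, 57 mm across and 49 mm high; bystander. Origin: centre of its underside.
- soap: Loose white soap bar, 39 x 87 x 24 mm; bystander. Origin: centre of its underside.
- spool: Loose spool of black thread, 29 mm across and 48 mm high; bystander. Origin: centre of its underside.
- pliers_loose: Loose blue-handled pliers lying flat, 60 x 168 x 15 mm; bystander. Origin: centre of its underside.

How it is judged:
By the outcome, as a careful person would: the job done as asked, in the order asked, and still so for the second after the job is handed in, with the robot touching nothing.
It also fails if it takes over 58 s, if anything falls off the work surface, if the arm or the gripper's body presses on something with over 40 N, if the wrist force passes 120 N, or if a joint passes its speed limit or range.

## Robot

A 6-joint arm with a two-finger parallel gripper is mounted at the origin on a cart in front of the work surface, level with it; the furniture and walls round the work are solid. World frame = base frame: x ahead of the robot, y to its left, z up, the work surface at z = 0. Lengths are in m, angles in rad, forces in N, time in s.
With the tool pointing down it reaches from about 0.35 to 0.875 m from the base axis. Payload 4.2 kg.
Tool frame: the origin (TCP) lies on the centre line of the jaws, within the pads' length; the fingertips stand 22 mm ahead of it and the grasp point (between the pads) lies 3 mm ahead of it (tips_ahead is the distance from the TCP to the fingertips, in m); x points along the fingers, y is the direction in which the jaws open and shut, and the axes are right-handed (so a half turn about x gives the same grasp; the last joint's range is limited). The gripper opens to 87 mm and grips with 3 to 60 N. Pads are 19 mm wide; open, the fingers measure 117 mm over their backs; the gripper's body (75 mm by 190 mm) begins 51 mm behind the grasp point.
Start: joints at [-0.964, 0.385, 0.008, 0, -1.194, -0.259], TCP at [0.213, -0.588, 0.245] pointing down, gripper open.
Joint ranges: [-3.14, 3.14], [-1.21, 2.06], [-1.07, 1.41], [-3.16, 2.05], [-2.99, -0.16], [-3.1, 3.1]. Speed limits (rad/s): [2.79, 2.79, 3.14, 3.14, 3.14, 3.14].

## Interface

Orientations are given as a rotation vector (axis times angle).
In Python, from plant import * gives the robot as it stands.
- The arm moves only by the tool carry_out, never from a script. Its argument "commands" is a list of rows, each a list of 3 entries, a list of its own where there are three numbers: the closure, from -1 (fully open) to 1 (shut), then the shift along the tool's x, y, z in units of 25 mm (1.0 is 25 mm), then the turn about the tool's x in units of 8 degrees (1.0 is 8 degrees). In form: [[gripper, [tx, ty, tz], spin], ...]. A call has 1 to 20 rows; each row is the pose to reach, as a shift and turn from the pose measured when the call began, along the tool's axes at that moment; what a row does not reach only later rows make up. A row lasts 1/10 s, in which the tool goes at most 50 mm and 8.59 degrees, less where a joint would pass 70% of its speed; a pose out of reach is approached as far as the arm can. A call with a gripper value outside its range is refused whole. The fingers move at their own pace and stop on an object; "grip_force" is the grip in N (left out, the last holds). Time passes only in rows, so rows that repeat a pose let the fingers close. It gives the time, the measured TCP pose, the force and the opening at its end, in the units of the state.
- get_obs(): the state, without advancing time (a new reading comes with each control period).
- camera(name): name is "scene" or "top"; returns the picture (384x512x3 uint8, blue, green, red); there is no depth.
- calibration(name): a dict with "K" (3x3 intrinsics, pixels), "cam_to_world" (4x4, takes a point from camera to world coordinates). Camera axes: x right, y down, z forward; pixel columns grow to the right and rows downward; lengths in m; the calibration is good to about 2 mm. A picture is of the moment at which its call begins. calibration takes no time and is no camera call.
- finish_job(): hands the job in, once; it reports no verdict.
The state is a dict: "time": time; "joint_positions": joint angles; "joint_vel": joint speeds; "joint_torque": joint torques, N m; "ee_pos": TCP position; "eef_rot": TCP orientation; "force": force on the tool from outside, world axes, zero at the start; "moment": the same for the moment, N m; "finger_gap": opening from 0.0 (shut) to 1.0 (fully open).
Only numpy, scipy, OpenCV 4.12 (cv2) and the standard library are available. Lean on these libraries where they do the work, as an engineer would, in place of code of your own. Each camera call takes 0.05 s, during which the arm holds its last target. There are 200 camera calls.

## Working session

There is one attempt and no reset: what is moved stays moved. The work goes in short steps, Python scripts to look and compute and a tool call to move; the robot and the scene stay as the last step left them, time stands still between calls to the robot, and variables do not carry over. Pictures are saved under pics/ and viewed, on a budget of 10 in all, crops included, one or two more only if the job needs it, and the job is handed in when it is done.

Besides the shell and the picture viewer there is one more tool, called after "Call:" as name(argument=value, ...), one argument or row to a line, values as JSON. carry_out: Moves the arm, as the interface text tells. Its arguments: {"type":"object","properties":{"commands":{"type":"array"},"grip_force":{"type":"number"}},"required":["commands"]}

```bash
mkdir -p pics; python3 - <<'E'
from plant import *
import cv2,numpy as np
for n in("scene","top"):
    cv2.imwrite(f"pics/{n}0.png",camera(n)); c=calibration(n); print(n,np.round(c["K"],1).tolist(),np.round(c["cam_to_world"],3).tolist())
o=get_obs();print({k:np.round(v,3).tolist() for k,v in o.items()})
E
```

```text
scene [[495.2, 0.0, 249.8], [0.0, 495.2, 188.6], [0.0, 0.0, 1.0]] [[-0.763, -0.452, 0.462, 0.169], [-0.646, 0.537, -0.543, 0.54], [-0.002, -0.712, -0.702, 0.662], [0.0, 0.0, 0.0, 1.0]]
top [[367.8, 0.0, 253.9], [0.0, 367.8, 190.0], [0.0, 0.0, 1.0]] [[-0.013, -0.982, 0.186, 0.413], [-1.0, 0.015, 0.007, 0.055], [-0.01, -0.186, -0.982, 0.903], [0.0, 0.0, 0.0, 1.0]]
{'time': 0.1, 'joint_positions': [-0.964, 0.385, 0.007, -0.0, -1.194, -0.259], 'joint_vel': [0.001, -0.001, 0.002, 0.002, -0.0, 0.0], 'joint_torque': [-0.001, -39.169, 18.793, 4.232, 0.013, -0.0], 'ee_pos': [0.213, -0.587, 0.244], 'eef_rot': [-0.271, 1.554, 0.274], 'force': [0.115, -0.005, 0.019], 'moment': [0.018, 0.045, 0.024], 'finger_gap': 0.999}
```

View pics/scene0.png

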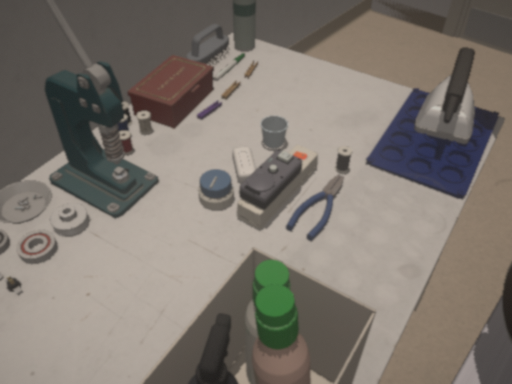

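View pics/top0.png

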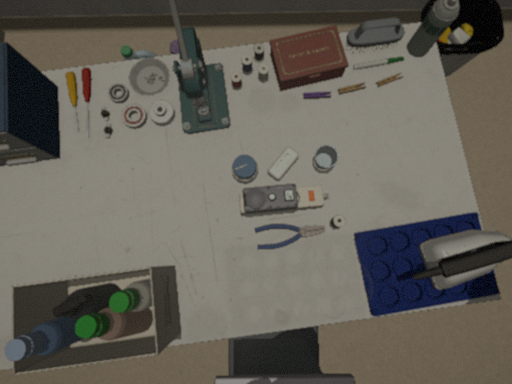

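```bash
python3 - <<'E'
import cv2,numpy as np
a=cv2.imread("pics/top0.png")[175:225,232:336]; b=cv2.imread("pics/scene0.png")[135:230,225:330]
a=cv2.resize(a,None,fx=7,fy=7,interpolation=cv2.INTER_CUBIC);cv2.imwrite("pics/ca.png",a)
b=cv2.resize(b,None,fx=6,fy=6,interpolation=cv2.INTER_CUBIC);cv2.imwrite("pics/cb.png",b)
E
```

```text
(no output)
```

View pics/ca.png

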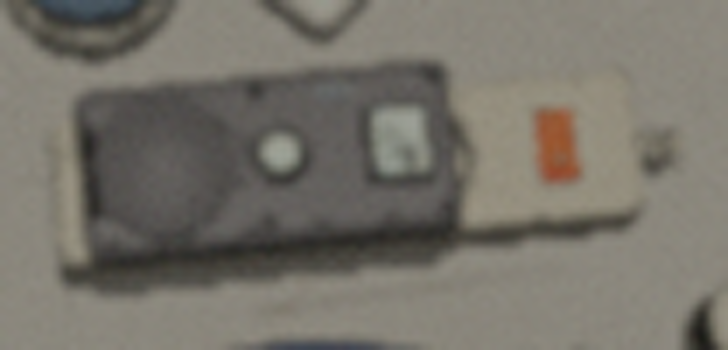

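View pics/cb.png

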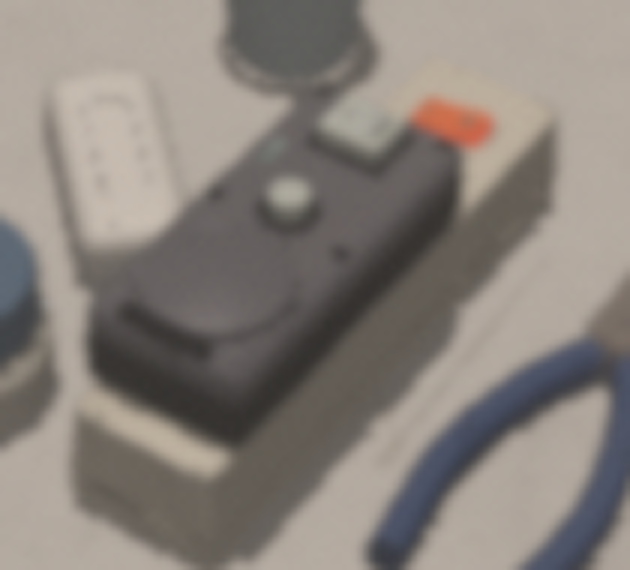

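```bash
cat > h.py <<'E'
from plant import *
import cv2,numpy as np
def ray(n,uv,z):
    c=calibration(n);T=np.array(c["cam_to_world"]);d=T[:3,:3]@np.linalg.inv(np.array(c["K"]))@[uv[0],uv[1],1.]
    return T[:3,3]+d*(z-T[2,3])/d[2]
E
python3 - <<'E'
from h import *
Z=dict(test=.0825,reset=.083,rocker=.046)
approx=dict(top=dict(test=(272,197),reset=(289,195),rocker=(311.6,195.7)),scene=dict(test=(273,167),reset=(284.7,155.8),rocker=(300,155)))
R={}
for n in("top","scene"):
    im=cv2.imread(f"pics/{n}0.png");im=cv2.resize(im,None,fx=4,fy=4,interpolation=cv2.INTER_CUBIC)
    hsv=cv2.cvtColor(im,cv2.COLOR_BGR2HSV)
    for k in Z:
        m=cv2.inRange(hsv,(0,110,90),(18,255,255)) if k=="rocker" else cv2.inRange(hsv,(0,0,140 if n=="top" else 140),(180,70,255))
        w=np.zeros_like(m);a=approx[n][k];cv2.circle(w,(int(a[0]*4),int(a[1]*4)),{"test":16,"reset":26,"rocker":32}[k],255,-1)
        m&=w;M=cv2.moments(m,True)
        uv=((M['m10']/M['m00']+.5)/4-.5,(M['m01']/M['m00']+.5)/4-.5)
        p=ray(n,uv,Z[k]);R[n,k]=p;print(n,k,np.round(uv,1),M['m00']/16,np.round(p,4))
    t,r,s=[R[n,k][:2] for k in Z];print(np.linalg.norm(t-r),np.linalg.norm(t-s),np.degrees(np.arctan2(*(-(t-r))[::1])),"yawdir t-s",np.degrees(np.arctan2((t-s)[1],(t-s)[0])),np.degrees(np.arctan2((t-r)[1],(t-r)[0])))
E
```

```text
top test [271.6 196.2] 12.25 [0.5535 0.0214 0.0825]
top reset [288.4 193.6] 31.25 [ 0.5588 -0.0166  0.083 ]
top rocker [311.  195.4] 48.1875 [ 0.5605 -0.0731  0.046 ]
0.03839042498958307 0.0948105544618349 172.04694745773776 yawdir t-s 94.22207046120342 97.95305254226227
scene test [272.8 166.6] 23.0625 [0.5549 0.0241 0.0825]
scene reset [284.9 154.1] 86.625 [ 0.5587 -0.0156  0.083 ]
scene rocker [300.1 155.1] 63.375 [ 0.5598 -0.0674  0.046 ]
0.03991074274537258 0.09169431969814167 174.58106157055485 yawdir t-s 93.06676610439621 95.41893842944516
```

```bash
cat >> h.py <<'E'
from scipy.spatial.transform import Rotation as Ro
def plan(target,tipz,yawdir=None):
    """target xy of tip, tip height; yawdir = wanted world angle (deg) of jaw axis"""
    o=get_obs();R=Ro.from_rotvec(o["eef_rot"]).as_matrix();p=np.array(o["ee_pos"])
    g=np.array([*target,tipz+.022])
    d=R.T@(g-p);print("t",round(o["time"],2),"pos",np.round(p,4),"F",np.round(o["force"],2),"gap",round(o["finger_gap"],3),"tipz",round(p[2]-.022,4))
    print("xaxis",np.round(R[:,0],3),"jaw deg",np.degrees(np.arctan2(R[1,1],R[0,1])),"units",np.round(d/.025,3))
    if yawdir is not None:
        a=np.degrees(np.arctan2(R[1,1],R[0,1]));s=-((yawdir-a+90)%180-90)
        print("spin units",s/8,(s+180)/8,(s-180)/8,"j6",o["joint_positions"][5])
E
python3 - <<'E'
from h import *
plan((.5475,-.0715),.13,94.5)
E
```

```text
t 0.1 pos [ 0.2128 -0.5871  0.2436] F [ 0.11 -0.01  0.02] gap 0.999 tipz 0.2216
xaxis [-0.001  0.002 -1.   ] jaw deg 109.91722378585204 units [ 3.689 14.823 19.612]
spin units 1.9271529732315056 24.427152973231507 -20.572847026768493 j6 -0.25860244025377693
```

Call:
carry_out(
  commands=[
    [1, [-3, 0, 0], 0],
    [1, [-3, 0, 0], 0],
    [1, [-3, 14.8, 19.6], 1.93],
    [1, [-3, 14.8, 19.6], 1.93],
    [1, [-3, 14.8, 19.6], 1.93],
    [1, [-3, 14.8, 19.6], 1.93],
    [1, [-3, 14.8, 19.6], 1.93],
    [1, [-3, 14.8, 19.6], 1.93],
    [1, [-3, 14.8, 19.6], 1.93],
    [1, [-3, 14.8, 19.6], 1.93],
    [1, [-3, 14.8, 19.6], 1.93],
    [1, [-3, 14.8, 19.6], 1.93],
    [1, [-3, 14.8, 19.6], 1.93],
    [1, [-3, 14.8, 19.6], 1.93],
    [1, [-3, 14.8, 19.6], 1.93],
    [1, [0, 14.8, 19.6], 1.93],
    [1, [3.7, 14.8, 19.6], 1.93],
    [1, [3.7, 14.8, 19.6], 1.93],
    [1, [3.7, 14.8, 19.6], 1.93],
    [1, [3.7, 14.8, 19.6], 1.93],
  ],
  grip_force=10,
)

```text
time: 2.1
ee_pos: [0.5448, -0.0728, 0.1481]
eef_rot: [-0.06, 1.579, 0.062]
force: [-0.4, -0.0, 1.0]
finger_gap: 0.006
```

```bash
python3 - <<'E'
from h import *
plan((.5475,-.0715),.055,94.5)
E
```

```text
t 2.1 pos [ 0.5448 -0.0728  0.1481] F [-0.38 -0.03  1.02] gap 0.006 tipz 0.1261
xaxis [-0.009  0.001 -1.   ] jaw deg 94.42490020726471 units [2.843 0.038 0.138]
spin units -0.009387474091910875 22.49061252590809 -22.50938747409191 j6 -1.6525301346779473
```

Call:
carry_out(
  commands=[
    [1, [1.5, 0.04, 0.14], 0],
    [1, [2.5, 0.04, 0.14], 0],
    [1, [2.8, 0.04, 0.14], 0],
    [1, [2.8, 0.04, 0.14], 0],
    [1, [2.8, 0.04, 0.14], 0],
  ],
)

```text
time: 2.6
ee_pos: [0.549, -0.0715, 0.08]
eef_rot: [-0.06, 1.576, 0.062]
force: [0.2, -0.0, -0.5]
finger_gap: 0.007
```

```bash
python3 - <<'E'
from h import *
plan((.5475,-.0715),.043,94.5)
a=camera("scene")[100:200,240:360];b=camera("top")[150:230,250:346]
cv2.imwrite("pics/c1.png",np.hstack([cv2.resize(a,(480,400),interpolation=2),cv2.resize(b,(320,400),interpolation=2)]))
E
```

```text
t 2.6 pos [ 0.549  -0.0715  0.08  ] F [ 0.23 -0.04 -0.48] gap 0.007 tipz 0.058
xaxis [-0.006  0.001 -1.   ] jaw deg 94.45031998955378 units [ 0.601  0.003 -0.057]
spin units -0.006210001305777979 22.493789998694222 -22.506210001305778 j6 -1.6533787048645705
```

View pics/c1.png

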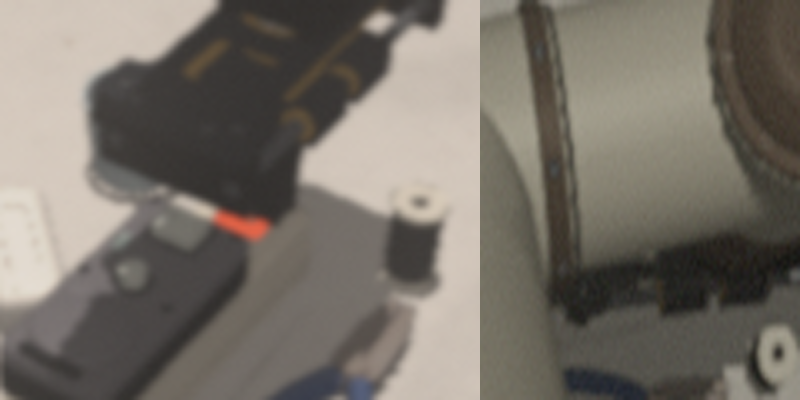

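Call:
carry_out(
  commands=[
    [1, [0.3, 0, -0.04], 0],
    [1, [0.42, 0, -0.04], 0],
    [1, [0.46, 0, -0.04], 0],
    [1, [0.5, 0, -0.04], 0],
    [1, [0.5, 0, -0.04], 0],
  ],
)

```text
time: 3.2
ee_pos: [0.5469, -0.0715, 0.0676]
eef_rot: [-0.06, 1.577, 0.062]
force: [-4.0, 0.3, 4.0]
finger_gap: 0.007
```

Call:
carry_out(
  commands=[
    [1, [0.04, 0, 0], 0],
    [1, [0.08, 0, 0], 0],
    [1, [0.1, 0, 0], 0],
    [1, [0.1, 0, 0], 0],
  ],
)

```text
time: 3.6
ee_pos: [0.5461, -0.0716, 0.0658]
eef_rot: [-0.06, 1.579, 0.062]
force: [-5.3, 0.5, 8.7]
finger_gap: 0.003
```

Call:
carry_out(
  commands=[
    [1, [0.02, 0, 0], 0],
    [1, [0.02, 0, 0], 0],
    [1, [-1, 0, 0], 0],
    [1, [-3, 0, 0], 0],
    [1, [-3.5, 0, -4], 0],
    [1, [-3.5, 0, -8], 0],
    [1, [-3.5, 0, -8], 0],
    [1, [-3.5, 0, -8], 0],
    [1, [-3.5, 0, -8], 0],
    [1, [-3.5, 0, -8], 0],
    [1, [-3.5, 0, -8], 0],
  ],
)

```text
time: 4.7
ee_pos: [0.3492, -0.087, 0.1556]
eef_rot: [-0.06, 1.577, 0.062]
force: [0.5, 0.0, 0.0]
finger_gap: 0.005
```

```bash
python3 - <<'E'
from h import *
plan((.5475,-.0715),.11,4.5)
A=camera("scene");B=camera("top");cv2.imwrite("pics/s2.png",A);cv2.imwrite("pics/t2.png",B)
a=A[135:230,225:330];b=B[170:230,232:336]
cv2.imwrite("pics/c2.png",np.vstack([cv2.resize(a,(525,475),interpolation=2)[:340],cv2.resize(b,(525,303),interpolation=2)[:260]]))
E
```

```text
t 4.7 pos [ 0.3492 -0.087   0.1556] F [0.5  0.02 0.02] gap 0.005 tipz 0.1336
xaxis [-0.007  0.001 -1.   ] jaw deg 94.46813263553098 units [ 8.900e-01 -3.000e-03  7.963e+00]
spin units 11.246016579441372 33.746016579441374 -11.253983420558628 j6 -1.7047245174915837
```

View pics/c2.png

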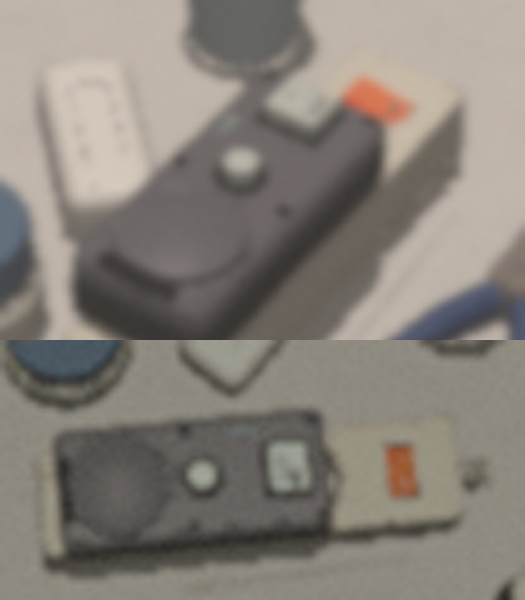

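```bash
python3 - <<'E'
from h import *
plan((.5565,-.0163),.11,4.5)
Z=dict(test=.0825,reset=.083)
for n in("top","scene"):
  for f in "02":
    im=cv2.imread(f"pics/{'top' if n+f=='top2' and 0 else n if f=='0' else n[0]}{f}.png");im=cv2.resize(im,None,fx=4,fy=4,interpolation=2);h=cv2.cvtColor(im,cv2.COLOR_BGR2HSV)
    m=cv2.inRange(h,(0,0,118),(180,80,255))
    for k,a,r in(("test",dict(top=(272,197),scene=(273,167.4))[n],16),("reset",dict(top=(289,195),scene=(284.7,155.8))[n],24)):
        w=np.zeros_like(m);cv2.circle(w,(int(a[0]*4),int(a[1]*4)),r,255,-1);M=cv2.moments(m&w,True)
        uv=((M['m10']/M['m00']+.5)/4-.5,(M['m01']/M['m00']+.5)/4-.5);print(n,f,k,M['m00']/16,np.round(uv,2),np.round(ray(n,uv,Z[k]),4))
E
```

```text
t 4.8 pos [ 0.349  -0.0869  0.1552] F [ 0.05 -0.19 -0.14] gap 0.01 tipz 0.1332
xaxis [-0.009  0.001 -1.   ] jaw deg 94.45044750846077 units [0.857 2.172 8.501]
spin units 11.243805938557596 33.7438059385576 -11.256194061442404 j6 -1.7047905107444374
top 0 test 19.875 [271.56 196.21] [0.5535 0.0216 0.0825]
top 0 reset 62.375 [288.65 194.27] [ 0.5573 -0.0171  0.083 ]
top 2 test 21.375 [271.56 196.19] [0.5536 0.0216 0.0825]
top 2 reset 65.9375 [288.68 194.34] [ 0.5572 -0.0172  0.083 ]
scene 0 test 38.3125 [272.69 166.51] [0.5552 0.024  0.0825]
scene 0 reset 94.875 [284.42 154.65] [ 0.5585 -0.0139  0.083 ]
scene 2 test 43.5 [272.67 166.48] [0.5553 0.024  0.0825]
scene 2 reset 98.375 [284.36 154.77] [ 0.5584 -0.0136  0.083 ]
```

Call:
carry_out(
  commands=[
    [1, [0, 2.17, 8.52], -11.25],
    [1, [0, 2.17, 8.52], -11.25],
    [1, [0, 2.17, 8.52], -11.25],
    [1, [0, 2.17, 8.52], -11.25],
    [1, [0, 2.17, 8.52], -11.25],
    [1, [0, 2.17, 8.52], -11.25],
    [1, [0, 2.17, 8.52], -11.25],
    [1, [0, 2.17, 8.52], -11.25],
    [1, [0, 2.17, 8.52], -11.25],
    [1, [0, 2.17, 8.52], -11.25],
    [1, [0, 2.17, 8.52], -11.25],
    [1, [0.8, 2.17, 8.52], -11.25],
    [1, [1.3, 2.17, 8.52], -11.25],
    [1, [1.4, 2.17, 8.52], -11.25],
    [1, [1.4, 2.17, 8.52], -11.25],
  ],
)

```text
time: 6.3
ee_pos: [0.557, -0.0164, 0.1174]
eef_rot: [-1.261, 1.179, 1.274]
force: [-0.0, 0.5, 0.1]
finger_gap: 0.007
```

```bash
python3 - <<'E'
from h import *
plan((.557,-.0163),.083,4.5)
E
```

```text
t 6.3 pos [ 0.557  -0.0164  0.1174] F [-0.04  0.48  0.09] gap 0.007 tipz 0.0954
xaxis [-0.011  0.    -1.   ] jaw deg -175.54863441811352 units [ 0.497 -0.007  0.004]
spin units -0.006079302264190289 22.49392069773581 -22.50607930226419 j6 -0.17996411799421844
```

Call:
carry_out(
  commands=[
    [1, [0.3, 0, 0], 0],
    [1, [0.5, 0, 0], 0],
    [1, [0.56, 0, 0], 0],
    [1, [0.62, 0, 0], 0],
    [1, [0.66, 0, 0], 0],
    [1, [0.68, 0, 0], 0],
    [1, [0.68, 0, 0], 0],
  ],
)

```text
time: 7.0
ee_pos: [0.557, -0.0163, 0.1006]
eef_rot: [-1.261, 1.178, 1.274]
force: [-0.2, 0.9, 0.6]
finger_gap: 0.005
```

Call:
carry_out(
  commands=[
    [1, [0.02, 0, 0], 0],
    [1, [0.04, 0, 0], 0],
    [1, [0.04, 0, 0], 0],
  ],
)

```text
time: 7.3
ee_pos: [0.557, -0.0163, 0.1]
eef_rot: [-1.261, 1.178, 1.274]
force: [-1.1, 0.5, 4.1]
finger_gap: 0.006
```

Call:
carry_out(
  commands=[
    [1, [0.03, 0, 0], 0],
    [1, [0.04, 0, 0], 0],
    [1, [0.04, 0, 0], 0],
  ],
)

```text
time: 7.6
ee_pos: [0.557, -0.0163, 0.0999]
eef_rot: [-1.262, 1.178, 1.274]
force: [-2.1, 0.7, 7.5]
finger_gap: 0.008
```

Call:
carry_out(
  commands=[
    [1, [-0.4, 0, 0], 0],
    [1, [-0.8, 0, 0], 0],
    [1, [-0.8, 0, 0.8], 0],
    [1, [-0.8, 0, 1.54], 0],
    [1, [-0.8, 0, 1.54], 0],
    [1, [-0.8, 0, 1.54], 0],
    [1, [-0.8, 0, 1.54], 0],
  ],
)

```text
time: 8.3
ee_pos: [0.5542, 0.0216, 0.1201]
eef_rot: [-1.262, 1.178, 1.274]
force: [-0.1, -0.8, 0.4]
finger_gap: 0.003
```

```bash
python3 - <<'E'
from h import *
plan((.5544,.0222),.0775,4.5)
A=camera("scene");B=camera("top")
a=A[100:230,215:345];b=B[150:230,230:336]
cv2.imwrite("pics/c3.png",cv2.resize(a,(598,598),interpolation=2))
E
```

```text
t 8.3 pos [0.5542 0.0216 0.1201] F [-0.08 -0.81  0.39] gap 0.003 tipz 0.0981
xaxis [-0.009 -0.    -1.   ] jaw deg -175.53337021849669 units [ 0.823 -0.018  0.021]
spin units -0.004171277312082111 22.495828722687918 -22.504171277312082 j6 -0.24933802853528858
```

View pics/c3.png

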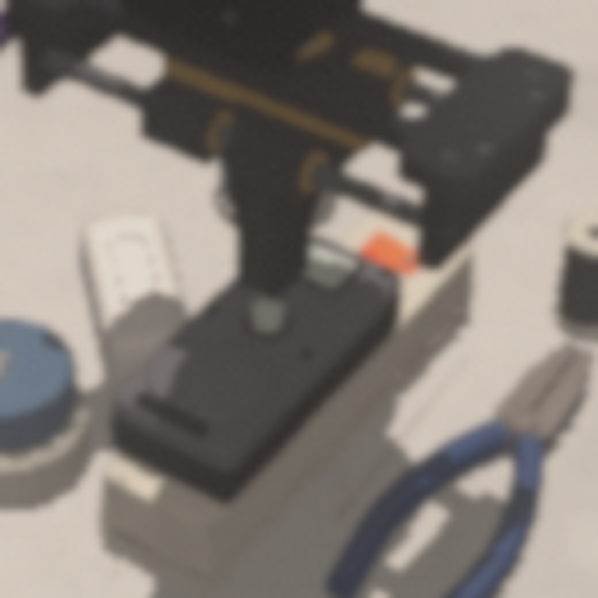

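Call:
carry_out(
  commands=[
    [1, [0.3, 0, 0], 0],
    [1, [0.55, 0, 0], 0],
    [1, [0.64, 0, 0], 0],
    [1, [0.7, 0, 0], 0],
    [1, [0.76, 0, 0], 0],
    [1, [0.82, 0, 0], 0],
    [1, [0.84, 0, 0], 0],
    [1, [0.84, 0, 0], 0],
  ],
)

```text
time: 9.2
ee_pos: [0.5538, 0.0211, 0.0998]
eef_rot: [-1.262, 1.179, 1.273]
force: [-3.4, -1.5, 7.0]
finger_gap: 0.006
```

Call:
carry_out(
  commands=[
    [1, [0.03, 0, 0], 0],
    [1, [0.03, 0, 0], 0],
    [1, [-0.4, 0, 0], 0],
    [1, [-1, 0, 0], 0],
    [1, [-1.4, 0, 0], 0],
    [1, [-1.4, 0, 0], 0],
  ],
)

```text
time: 9.8
ee_pos: [0.5553, 0.0216, 0.1366]
eef_rot: [-1.263, 1.175, 1.271]
force: [-0.1, -0.6, -0.8]
finger_gap: 0.008
```

```bash
python3 - <<'E'
from h import *
plan((.557,-.0163),.095,4.5)
A=camera("scene");a=A[100:230,215:345]
cv2.imwrite("pics/c4.png",cv2.resize(a,(598,598),interpolation=2))
E
```

```text
t 9.8 pos [0.5553 0.0216 0.1366] F [-0.13 -0.61 -0.85] gap 0.008 tipz 0.1146
xaxis [-0.006  0.    -1.   ] jaw deg -175.520028325586 units [ 0.782  0.045 -1.518]
spin units -0.002503540698249651 22.49749645930175 -22.50250354069825 j6 -0.24945489083208186
```

View pics/c4.png

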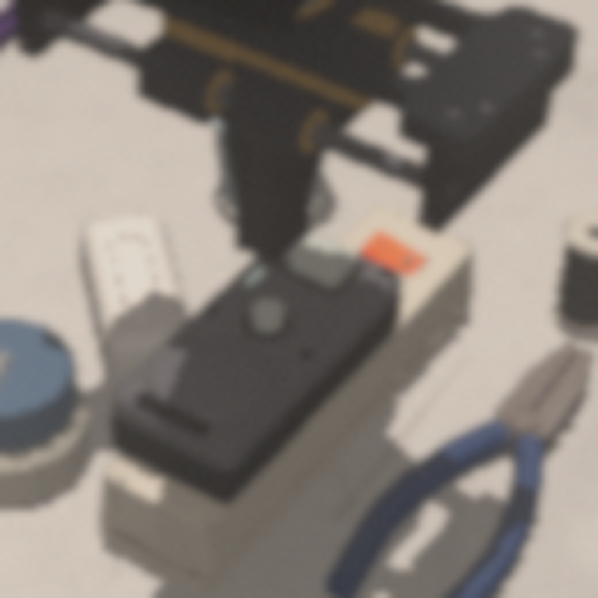

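Call:
carry_out(
  commands=[
    [1, [0, 0.05, -1.52], 0],
    [1, [0, 0.05, -1.52], 0],
    [1, [0.7, 0.05, -1.52], 0],
    [1, [1.1, 0.05, -1.52], 0],
    [1, [1.22, 0.05, -1.52], 0],
    [1, [1.24, 0.05, -1.52], 0],
    [1, [1.24, 0.05, -1.52], 0],
  ],
)

```text
time: 10.55
ee_pos: [0.5562, -0.0162, 0.1046]
eef_rot: [-1.263, 1.177, 1.273]
force: [0.3, -0.5, 0.8]
finger_gap: 0.003
```

Call:
carry_out(
  commands=[
    [1, [0.06, 0, 0], 0],
    [1, [0.06, 0, 0], 0],
  ],
)

```text
time: 10.75
ee_pos: [0.5563, -0.0161, 0.1033]
eef_rot: [-1.263, 1.176, 1.272]
force: [-0.1, 0.7, -0.6]
finger_gap: 0.005
```

Call:
carry_out(
  commands=[
    [1, [0.05, 0, 0], 0],
    [1, [0.05, 0, 0], 0],
  ],
)

```text
time: 10.95
ee_pos: [0.5564, -0.016, 0.1023]
eef_rot: [-1.263, 1.176, 1.272]
force: [-0.1, -0.5, 0.5]
finger_gap: 0.003
```

Call:
carry_out(
  commands=[
    [1, [-0.6, 0, 0], 0],
    [1, [-2, 0, 0], 0],
    [1, [-3, -2, -1], 0],
    [1, [-3, 0, -2], 0],
    [1, [-3, 0, -4], 0],
    [1, [-3, 0, -6], 0],
    [1, [-3, 0, -6], 0],
    [1, [-3, 0, -6], 0],
    [1, [-3, 0, -6], 0],
  ],
)

```text
time: 11.85
ee_pos: [0.5686, -0.1651, 0.1771]
eef_rot: [-1.263, 1.175, 1.273]
force: [-0.1, 0.6, 0.1]
finger_gap: 0.009
```

```bash
python3 - <<'E'
from h import *
plan((.5544,.0222),.0775,4.5)
A=camera("scene");B=camera("top");cv2.imwrite("pics/s5.png",A);cv2.imwrite("pics/t5.png",B)
s=[x[145:185,260:310] for x in (cv2.imread("pics/scene0.png"),cv2.imread("pics/s2.png"),A)]
cv2.imwrite("pics/c5.png",np.vstack([np.hstack([cv2.resize(x,(400,300),interpolation=2) for x in s[1:]]),cv2.resize(np.hstack([cv2.imread("pics/t2.png")[175:215,260:310],B[175:215,260:310]]),(800,300),interpolation=2)]))
E
```

```text
t 11.85 pos [ 0.5686 -0.1651  0.1771] F [-0.08  0.61  0.09] gap 0.009 tipz 0.1551
xaxis [-0.007  0.    -1.   ] jaw deg -175.48091452955748 units [ 3.111 -0.045  7.509]
spin units 0.0023856838053148977 22.502385683805315 -22.497614316194685 j6 0.08856779392159941
```

View pics/c5.png

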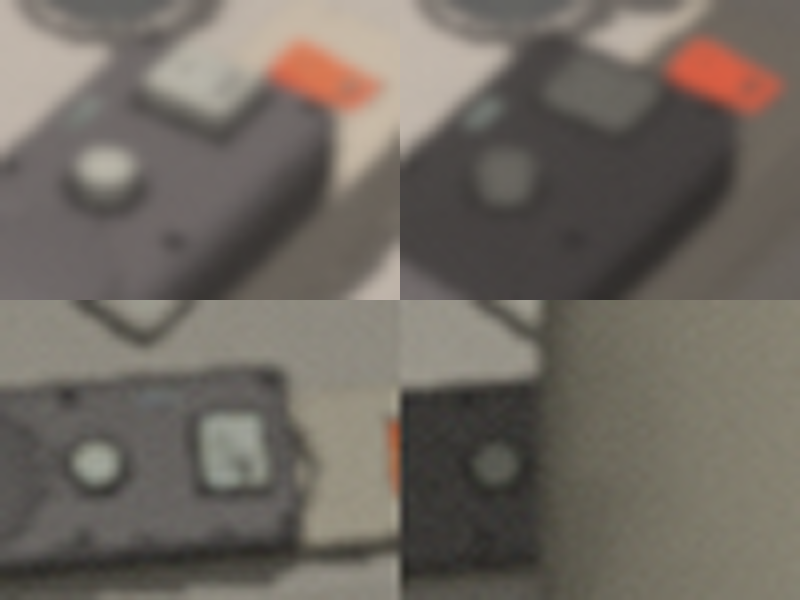

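```bash
python3 - <<'E'
import cv2,numpy as np
ims={"s2 out":cv2.imread("pics/s2.png")[100:230,215:345]}
for f in("c3","c4"): ims[f]=cv2.resize(cv2.imread(f"pics/{f}.png"),(130,130),interpolation=cv2.INTER_AREA)
ims["s5"]=cv2.imread("pics/s5.png")[100:230,215:345]
for k,i in ims.items():
    g=cv2.cvtColor(i,6);print(k)
    for c in(286,288,290): print("  ",c,g[48:70,c-215-1:c-215+2].mean(1).astype(int).tolist())
v=np.hstack([cv2.convertScaleAbs(cv2.resize(i[42:75,55:88],(198,300),interpolation=2),alpha=a) for i,a in zip(ims.values(),(1,1.5,1.5,1.5))])
cv2.imwrite("pics/c6.png",v)
E
```

```text
s2 out
   286 [153, 171, 178, 178, 178, 177, 175, 174, 169, 165, 163, 147, 120, 97, 84, 84, 94, 102, 106, 106, 106, 106]
   288 [176, 180, 181, 179, 178, 175, 168, 161, 156, 155, 151, 134, 110, 91, 82, 84, 94, 102, 106, 106, 106, 105]
   290 [181, 182, 181, 182, 182, 178, 169, 159, 149, 135, 117, 99, 89, 87, 92, 98, 104, 105, 106, 105, 104, 102]
c3
   286 [165, 183, 188, 174, 149, 139, 156, 172, 164, 136, 115, 108, 106, 99, 83, 70, 68, 70, 70, 71, 72, 71]
   288 [191, 195, 196, 190, 173, 152, 145, 158, 162, 142, 118, 107, 100, 90, 77, 68, 68, 70, 71, 71, 71, 71]
   290 [196, 197, 197, 197, 193, 178, 154, 144, 151, 146, 122, 98, 83, 73, 69, 69, 71, 71, 71, 72, 71, 71]
c4
   286 [164, 183, 192, 191, 190, 183, 162, 132, 114, 111, 110, 108, 104, 95, 80, 70, 69, 70, 72, 72, 71, 71]
   288 [189, 193, 195, 193, 192, 185, 166, 136, 115, 110, 108, 104, 98, 88, 76, 68, 69, 71, 72, 72, 72, 72]
   290 [195, 194, 196, 197, 196, 191, 174, 146, 120, 106, 98, 89, 80, 73, 70, 69, 72, 72, 72, 72, 72, 73]
s5
   286 [152, 170, 173, 156, 127, 104, 99, 101, 102, 101, 101, 101, 99, 90, 75, 65, 64, 66, 66, 67, 65, 66]
   288 [174, 180, 180, 173, 151, 118, 98, 97, 100, 100, 100, 98, 93, 83, 70, 64, 63, 65, 66, 66, 65, 66]
   290 [177, 179, 175, 163, 142, 115, 94, 92, 96, 96, 92, 84, 75, 68, 64, 65, 66, 66, 66, 66, 66, 67]
```

View pics/c6.png

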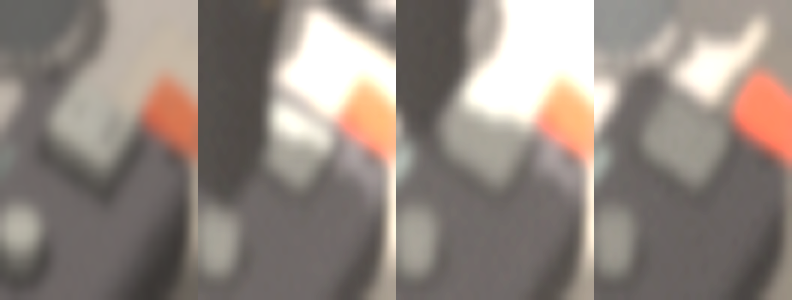

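Call:
carry_out(
  commands=[
    [1, [0, 0, 2], 0],
    [1, [0, 0, 4], 0],
    [1, [0, 0, 5.95], 0],
    [1, [0.5, 0, 5.95], 0],
    [1, [2, 0, 5.95], 0],
    [1, [2.5, 0, 5.95], 0],
    [1, [2.8, 0, 5.95], 0],
    [1, [2.9, 0, 5.95], 0],
    [1, [2.98, 0, 5.95], 0],
    [1, [3.04, 0, 5.95], 0],
    [1, [3.08, 0, 5.95], 0],
    [1, [3.08, 0, 5.95], 0],
  ],
)

```text
time: 13.15
ee_pos: [0.5571, -0.0163, 0.1012]
eef_rot: [-1.265, 1.173, 1.272]
force: [-0.3, -1.4, 1.8]
finger_gap: 0.005
```

Call:
carry_out(
  commands=[
    [1, [0.02, 0, 0], 0],
    [1, [0.05, 0, 0], 0],
    [1, [0.07, 0, 0], 0],
    [1, [0.07, 0, 0], 0],
  ],
)

```text
time: 13.55
ee_pos: [0.5571, -0.0163, 0.1]
eef_rot: [-1.266, 1.173, 1.272]
force: [-1.2, 0.3, 4.9]
finger_gap: 0.006
```

Call:
carry_out(
  commands=[
    [1, [0.02, 0, 0], 0],
    [1, [0.04, 0, 0], 0],
    [1, [0.04, 0, 0], 0],
  ],
)

```text
time: 13.85
ee_pos: [0.5572, -0.0163, 0.0999]
eef_rot: [-1.267, 1.173, 1.272]
force: [-3.0, 0.1, 7.4]
finger_gap: 0.004
```

Call:
carry_out(
  commands=[
    [1, [-0.6, 0, 0], 0],
    [1, [-2, 0, 0], 0],
    [1, [-4, 0, 0], 0],
    [1, [-4, 2, -2], 0],
    [1, [-4, 4, -4], 0],
    [1, [-4, 6, -6], 0],
    [1, [-4, 7, -8], 0],
    [1, [-4, 7, -9], 0],
    [1, [-4, 7, -9], 0],
    [1, [-4, 7, -9], 0],
    [1, [-4, 7, -9], 0],
  ],
)

```text
time: 14.95
ee_pos: [0.4008, -0.2553, 0.2001]
eef_rot: [-1.264, 1.174, 1.271]
force: [-0.1, 0.8, 0.2]
finger_gap: 0.008
```

```bash
python3 - <<'E'
from h import *
plan((.5544,.0222),.0775)
A=camera("scene");B=camera("top");cv2.imwrite("pics/s7.png",A);cv2.imwrite("pics/t7.png",B)
f=lambda x,r:cv2.resize(x[r[0]:r[1],r[2]:r[3]],(400,300),interpolation=2)
cv2.imwrite("pics/c7.png",np.vstack([np.hstack([f(cv2.imread("pics/s2.png"),(145,185,260,310)),f(A,(145,185,260,310))]),np.hstack([f(A,(110,240,180,360)),f(B,(140,260,200,360))])]))
E
```

```text
t 14.95 pos [ 0.4008 -0.2553  0.2001] F [-0.09  0.84  0.19] gap 0.008 tipz 0.1781
xaxis [-0.005  0.    -1.   ] jaw deg -175.49505325610684 units [ 4.    -7.014 10.578]
```

View pics/c7.png

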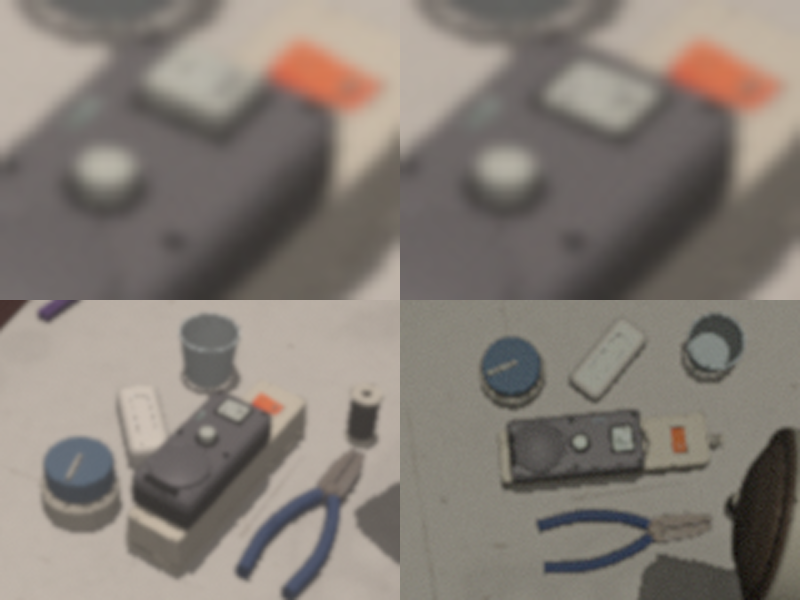

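```bash
python3 -c "
from plant import *
print(finish_job())"
```

```text
the job is handed in; nothing more can be done
None
```

I did the four steps in the order asked and handed the job in at about 15 s; no verdict was reported.

| Step | Press at the stop | Fingertip height |
|---|---|---|
| Rocker on | 8.7 N | 43.8 mm |
| Reset key in | 7.5 N | 77.9 mm |
| Test key pressed, then let go | 7.0 N, then a nudge up to 0.75 mm further, force not read | 77.8 mm |
| Reset key in again | 7.4 N | 77.9 mm |

**Last pictures:** the rocker is on, the reset key is in and the test key is up. The strip and the loose things look where they were. I measured the strip's position only after the rocker press, and it had not moved. The arm was clear of everything.

**Less certain – the reset key being thrown out:**
- I judged this only from one partly covered picture taken straight after the test press. In it the key hides the dark edge behind it, as it did when it was out.
- On the way down for the last press I stopped about 2.7 mm into the key's travel. I read under 1 N there, where I expected about 2 N, so I lifted off to look.
- That picture showed the key lower than when out, so that stop had probably pushed it partly in. I then pressed it fully home, so the second reset was made in two strokes.

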